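Put the stray grinding wheel on the free post

ROBOT

A 7-joint arm with a two-finger parallel gripper is mounted at the origin on the work surface. World frame = base frame: x ahead of the robot, y to its left, z up, the work surface at z = 0. Lengths are in m, angles in rad, forces in N, time in s.
With the tool pointing down it reaches from about 0.35 to 0.9 m from the base axis. Payload 19.9 kg.
Tool frame: the origin (TCP) lies at the very end of the fingers, on their centre line; the grasp point (between the pads) lies 19 mm behind it; z points along the fingers, y is the line along which they close (so a half turn about z gives the same grasp; the last joint's range is limited). The gripper opens to 94 mm and grips with 3 to 60 N. Pads are 16 mm wide; open, the fingers measure 119 mm over their backs; the gripper's body (75 mm by 177 mm) begins 78 mm behind the grasp point.
Start: joints at [-1.294, 0.417, -0.01, 1.614, 0.005, 1.111, -0.053], TCP at [0.195, 0.594, 0.167] pointing down, gripper open.
Joint ranges: [-2.81, 2.81], [-0.39, 2.02], [-1.27, 1.25], [0.06, 2.57], [-1.19, 4.33], [0.19, 2], [-2.82, 2.82]. Speed limits (rad/s): [1.89, 1.89, 2.39, 2.39, 3.01, 3.01, 3.01].

INTERFACE

Orientations are given as a unit quaternion [w, x, y, z].
In Python, from station import env, cams, finder gives the robot as it stands. Calls block until the motion is done:
- env.goto(position, orientation): joint-space move of the TCP to a pose.
- env.move_l(position, ori=None, velocity=0.15): straight line of the TCP; ori=None keeps the orientation; velocity is the mean speed in m/s.
- env.goto_joints(angles): joint-space move.
- env.grip(opening, newtons=None): finger opening in m; newtons is the grip in N (None keeps the last); returns when the fingers have stopped.
- env.hold(seconds).
- env.inverse_kinematics(position, orientation): joint angles nearest the present ones, or None.
- cams.read_camera(name): name is "scene" or "top"; returns (picture, depth): 400x640x3 uint8, red, green, blue; 400x640 float32, m along the optical axis (not along the pixel's ray), 0 where there is no reading.
- cams.camera_model(name): a dict with "intrinsics" (3x3 intrinsics, pixels), "R" (3x3) and "t" (3): a world point X has camera coordinates R X + t. Camera axes: x right, y down, z forward; pixel columns grow to the right and rows downward; lengths in m; the calibration is good to about 2 mm. A picture is of the moment at which its call begins. camera_model takes no time and is no camera call.
A pose or a line that the arm cannot do raises env.Unreachable and nothing moves.
- env.hand_in(): hands the job in; it is judged then, once.
Trained networks look in the newest picture that a camera, given by its name, has taken for a name from the list of things; names that differ only in an ending like _2 or _b are one class to them, and where a whole thing is asked for, a point or a joint stands for the part that bears it (a point fixed in the world has none). Each returns a list of dicts, best first, with "confidence" (0 to 1); they miss things now and then, are a little off and sometimes report something else, mostly with a low value. They report only what shows in the picture. A call takes as long as a camera call. They do not tell look-alikes from the thing itself.
- finder.find_in(camera, thing): "location" ([column, row] in pixels, amid what is visible of it).
- finder.tip_of(camera, thing): "location" ([column, row] in pixels: a listed point, or the origin of a listed thing).
Readings, each from a call of its own:
- env.read_t(): time.
- env.read_joint_pos(): joint angles.
- env.read_joint_vel(): joint speeds.
- env.read_effort(): joint torques, N m.
- env.read_position(): TCP position.
- env.read_orientation(): TCP orientation.
- env.read_force(): force on the tool from outside, world axes, zero at the start.
- env.read_wrist_torque(): the same for the moment, N m.
- env.read_width(): finger opening in m.
- env.read_gripper_force(): force on a finger pad.
Only numpy, scipy, OpenCV 4.12 (cv2) and the standard library are available. Lean on these libraries where they do the work, as an engineer would, in place of code of your own. Each camera call takes 0.05 s, during which the arm holds its last target. There are 200 camera calls.

TASK

One of the three posts of the wheel stand is free. Take the loose grinding wheel from the bench, the one just like the two wheels already on the stand, and lower it over the free post until it lies flat on the stand's base. Such wheels crack, so set it down rather than drop it, and leave the two stored wheels on their posts.

Things in the scene. Friction and masses are not known exactly. Their poses are not given: they have to be found in the camera images.
- stand: fixed dark steel wheel stand: a base plate 90 (x) x 310 (y) x 12 mm high carrying three identical upright bare steel posts in a row, 8 mm in diameter, rising 45 mm above the plate's top (57 mm above the bench) with a slightly tapered tip. Origin at the centre of the plate's underside, on the bench; z up. The posts stand at x = 0 and y = -115, 0 and +115 mm in its frame. Two posts carry a wheel, one (any of the three) is free
- wheel: the loose grinding wheel, lying flat on the bench: a grey-brown thick stone ring, 60 mm outside diameter, 26 mm through bore, 32 mm high, about 0.16 kg. Origin at the centre of its underside; z is the bore's axis, up. Two other pieces of the same stone lie near it and are not wanted: a solid round stone (60 mm across, 32 mm high, no bore) and a flat thin ring (68 mm across, 10 mm high)
- stored_a: one of the two wheels already on the stand, the same as the loose one in shape and size; origin at the centre of its underside, which rests on the base plate's top; it sits within about 10 mm of its post's axis
- stored_b: the other wheel already on the stand, the same as stored_a
There are look-alikes about, which are no part of the job. What is shaped like the wheel but red or turquoise is not meant.

How it is judged:
By the outcome, as a careful person would: the job done as asked, in the order asked, and still so for the second after the job is handed in, with the robot touching nothing.
It also fails if it takes over 38 s, if anything falls off the work surface, if the arm or the gripper's body presses on something with over 40 N, if the wrist force passes 120 N, or if a joint passes its speed limit or range.

## Working session

There is one attempt and no reset: what is moved stays moved. The work goes in short steps, each a Python script; the robot and the scene stay as the last script left them, time stands still between calls to the robot, and variables do not carry over. Pictures are saved under pics/ and viewed, at most 10 in all, crops included, and the job is handed in when it is done.

```bash
ls; mkdir -p pics; python3 - <<'E'
from station import env,cams,finder
import cv2,numpy as np
for c in("scene","top"):
    p,d=cams.read_camera(c);cv2.imwrite(f"pics/{c}0.png",p[:,:,::-1]);np.savez(f"{c}0.npz",p=p,d=d,**cams.camera_model(c))
    for t in("wheel","stored_a","stand"):
        print(c,t,[(np.round(f["location"]),round(f["confidence"],2)) for f in finder.find_in(c,t)])
m=cams.camera_model("top");print(m);print(env.read_t(),env.read_orientation())
E
```

```text
pics
scene wheel [(array([425., 188.]), 0.84), (array([343., 204.]), 0.73), (array([314., 138.]), 0.7), (array([376., 253.]), 0.66)]
scene stored_a [(array([288., 280.]), 0.79), (array([360., 314.]), 0.75)]
scene stand [(array([282., 278.]), 0.93)]
top wheel [(array([258., 184.]), 0.9), (array([249., 288.]), 0.8), (array([389., 308.]), 0.77), (array([314., 243.]), 0.56)]
top stored_a [(array([313., 124.]), 0.87), (array([242., 130.]), 0.66)]
top stand [(array([332., 138.]), 0.58)]
{'intrinsics': array([[507.21620184,   0.        , 319.21569415],
       [  0.        , 507.21620184, 213.11165001],
       [  0.        ,   0.        ,   1.        ]]), 'R': array([[ 0.01377159, -0.99965292,  0.02245852],
       [-0.995558  , -0.01580039, -0.09281493],
       [ 0.09313757, -0.02108055, -0.99543006]]), 't': array([-0.03356808,  0.47347105,  0.87714484])}
0.4 [ 7.60654087e-06  1.58201218e-01  9.87406884e-01 -1.41336165e-04]
```

View pics/top0.png

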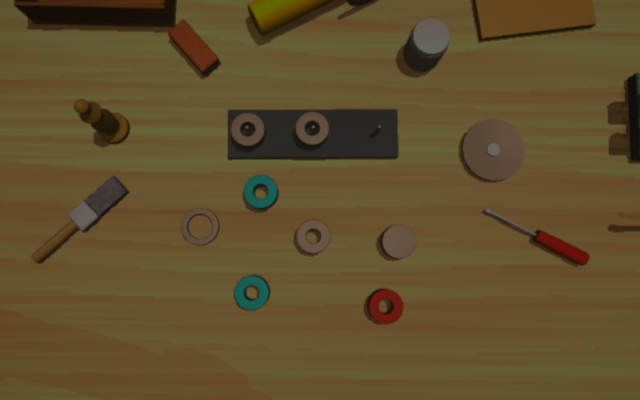

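View pics/scene0.png

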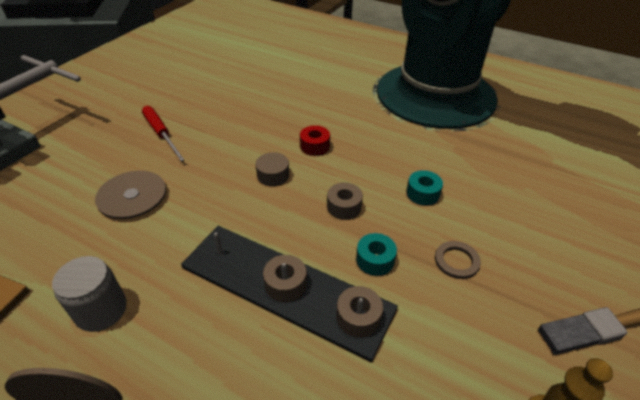

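Top view: the loose wheel is at (313,237), and the stored wheels are at (248,130) and (312,128). The free post's tip is near (379,127). Red and turquoise look-alikes, the solid stone and the thin ring lie around. Next I'll measure positions.

```bash
cat >geo.py <<'E'
import numpy as np,cv2
def cloud(d,m):
    v,u=np.indices(d.shape);K=m["intrinsics"]
    c=np.stack([(u-K[0,2])/K[0,0]*d,(v-K[1,2])/K[1,1]*d,d],-1)
    return (c-m["t"])@m["R"]
def wheel(X,d,xy,zlo,zhi):
    s=(np.hypot(X[...,0]-xy[0],X[...,1]-xy[1])<.045)&(X[...,2]>zlo)&(X[...,2]<zhi)&(d>0)
    P=X[s]; (c,r)=cv2.minEnclosingCircle(P[:,:2].astype(np.float32)); return c,r,np.median(P[:,2]),len(P)
E
python3 - <<'E'
from geo import *
for c in("top","scene"):
    f=dict(np.load(c+"0.npz"));d=f["d"];X=cloud(d,f)
    px={"top":dict(w=(313,220),a=(248,114),b=(312,112)),"scene":dict(w=(345,213),a=(360,325),b=(287,292))}[c]
    for n,(u,v) in px.items():
        p=X[v,u]; print(c,n,p.round(3), wheel(X,d,p,.025 if n=="w" else .037,.05))
    v,u=np.indices(d.shape)
    roi=(v>95)&(v<175)&(u>220)&(u<405) if c=="top" else (v>220)&(v<360)&(u>175)&(u<400)
    dark=f["p"].max(-1)<75
    s=roi&dark&(abs(X[...,2]-.012)<.005)&(d>0)
    P=X[s]; r=cv2.minAreaRect(P[:,:2].astype(np.float32)); print(r,P[:,2].mean(),len(P))
    pr=(v>115)&(v<145)&(u>360)&(u<392) if c=="top" else (v>222)&(v<262)&(u>205)&(u<235)
    s=pr&(X[...,2]>.022)&(d>0);print("post",X[s].round(3)[:25])
    from station import finder
E
python3 - <<'E'
from geo import *
K=dict(np.load("top0.npz"))
im=K["p"][80:270,220:420];cv2.imwrite("pics/crop.png",cv2.resize(cv2.convertScaleAbs(im[:,:,::-1],alpha=2),None,fx=3,fy=3,interpolation=cv2.INTER_CUBIC))
E
```

```text
top w [ 0.461 -0.016  0.031] ((0.43324097990989685, -0.01658925786614418), 0.029537025839090347, np.float64(0.03239891813753637), 536)
top a [0.645 0.102 0.043] ((0.6180029511451721, 0.10169375687837601), 0.029782745987176895, np.float64(0.04424081190794861), 562)
top b [ 0.65  -0.011  0.046] ((0.6239458918571472, -0.011753939092159271), 0.029621601104736328, np.float64(0.04458076130214891), 527)
((0.6197224259376526, -0.013337761163711548), (0.09064751863479614, 0.30963873863220215), 1.239647626876831) 0.012568802966644373 6357
post [[ 0.625 -0.126  0.055]
 [ 0.624 -0.128  0.057]
 [ 0.625 -0.129  0.056]
 [ 0.623 -0.124  0.056]
 [ 0.623 -0.126  0.056]
 [ 0.622 -0.127  0.058]
 [ 0.622 -0.129  0.058]
 [ 0.624 -0.132  0.052]
 [ 0.625 -0.125  0.04 ]
 [ 0.622 -0.125  0.051]
 [ 0.621 -0.126  0.056]
 [ 0.62  -0.127  0.058]
 [ 0.621 -0.129  0.058]
 [ 0.622 -0.132  0.053]
 [ 0.622 -0.124  0.044]
 [ 0.621 -0.125  0.049]
 [ 0.62  -0.126  0.054]
 [ 0.62  -0.128  0.053]
 [ 0.62  -0.13   0.055]
 [ 0.625 -0.125  0.026]
 [ 0.622 -0.125  0.039]
 [ 0.62  -0.126  0.045]
 [ 0.62  -0.127  0.047]
 [ 0.619
[... 482 characters left out ...]
49), (0.16927656531333923, 0.30831053853034973), 1.5295416116714478) 0.012030329449016022 8400
post [[ 0.622 -0.127  0.057]
 [ 0.625 -0.126  0.059]
 [ 0.623 -0.126  0.057]
 [ 0.622 -0.125  0.057]
 [ 0.621 -0.125  0.056]
 [ 0.625 -0.126  0.056]
 [ 0.625 -0.125  0.057]
 [ 0.622 -0.125  0.055]
 [ 0.622 -0.123  0.056]
 [ 0.62  -0.123  0.054]
 [ 0.625 -0.128  0.054]
 [ 0.625 -0.126  0.055]
 [ 0.625 -0.124  0.056]
 [ 0.623 -0.124  0.054]
 [ 0.624 -0.122  0.056]
 [ 0.621 -0.123  0.053]
 [ 0.626 -0.128  0.053]
 [ 0.627 -0.125  0.055]
 [ 0.625 -0.125  0.053]
 [ 0.624 -0.124  0.053]
 [ 0.624 -0.122  0.053]
 [ 0.622 -0.122  0.052]
 [ 0.627 -0.126  0.053]
 [ 0.625 -0.125  0.051]
 [ 0.626 -0.123  0.053]]
```

View pics/crop.png

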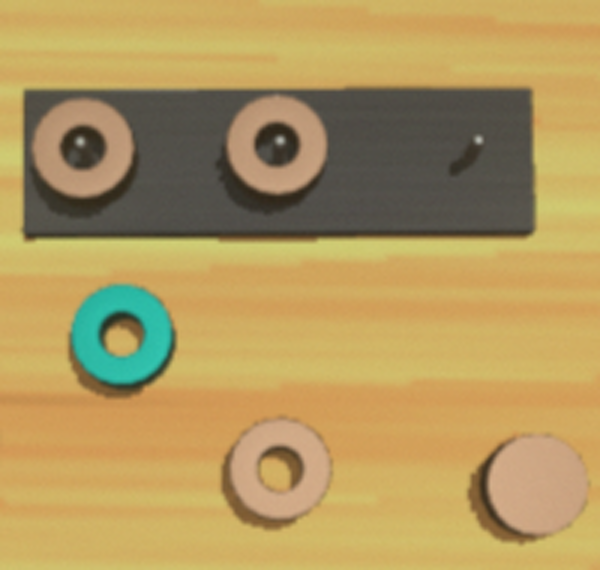

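The crop confirms it: the bored stone wheel is centred, and the free post is the right-hand one. The measured heights (32, 44 and 57 mm), the radius (30 mm) and the plate size all agree with what was given. Post is at (0.622,-0.127) and wheel at (0.434,-0.0145). I'll grip along x so the fingers keep clear of the neighbours.

```bash
python3 - <<'E'
from station import env,cams
from geo import *
s=.5**.5
best=None
for q in([0,s,s,0],[0,-s,s,0]):
    js=[env.inverse_kinematics(p,q) for p in([.434,-.0145,.12],[.434,-.0145,.005],[.6222,-.127,.11])]
    print([None if j is None else np.round(j,2) for j in js])
    if all(j is not None for j in js):
        k=abs(np.array(js[0])-env.read_joint_pos()).max()
        if best is None or k<best[0]: best=(k,q)
q=best[1];print(q)
w=[.434,-.0145]
env.grip(.094)
env.goto(w+[.12],q);print(env.read_t())
env.move_l(w+[.05],velocity=.15); env.move_l(w+[.005],velocity=.06)
print(env.read_force())
env.grip(.055,25); print("w",env.read_width(),env.read_gripper_force(),env.read_t())
env.move_l(w+[.11],velocity=.12)
print("w",env.read_width(),env.read_force(),env.read_position(),env.read_t())
env.move_l([.56,-.127,.11],velocity=.15)
for c in("top","scene"):
    p,d=cams.read_camera(c);cv2.imwrite(f"pics/{c}1.png",p[:,:,::-1]);np.savez(c+"1.npz",p=p,d=d,**cams.camera_model(c))
print(env.read_position(),env.read_t())
E
```

```text
[array([-0.72,  0.16,  0.75,  2.13, -0.14,  0.9 ,  0.11]), array([-0.63,  0.42,  0.69,  2.22, -0.44,  0.65,  0.38]), array([-0.41,  0.62,  0.81,  1.66, -0.5 ,  1.08,  0.55])]
[array([-1.11,  0.31,  1.25,  2.14, -0.37,  0.93, -2.79]), array([-0.91,  0.6 ,  1.08,  2.22, -0.79,  0.78, -2.43]), array([-0.55,  0.75,  1.08,  1.66, -0.71,  1.17, -2.43])]
[0, 0.7071067811865476, 0.7071067811865476, 0]
2.95
[0.20385583 0.42267924 0.32046844]
w 0.05549999664613711 0.0 5.2333
w 0.05503544336389455 [-0.59283455 -0.04202969 -0.41546286] [ 0.4336393  -0.01450796  0.1094955 ] 6.2583
[ 0.55975672 -0.12635278  0.11009506] 7.6333
```

View pics/scene1.png

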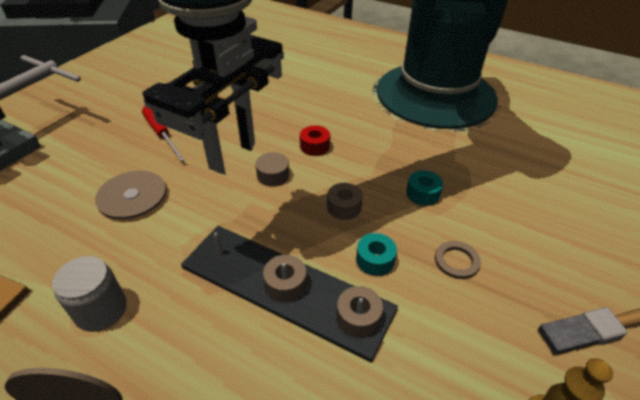

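The picture shows an empty gripper and the wheel still at about (345,200), so the grasp missed or slipped. I'll measure where the wheel is now.

```bash
python3 - <<'E'
from geo import *
for c in("top","scene"):
    f=dict(np.load(c+"1.npz"));d=f["d"];X=cloud(d,f)
    print(c,wheel(X,d,(.434,-.0145),.025,.04))
    s=(abs(X[...,0]-.56)<.12)&(abs(X[...,1]+.126)<.06)&(X[...,2]>.1)&(X[...,2]<.18)&(d>0)
    P=X[s]
    for z in(.105,.12,.135,.15,.165):
        Q=P[abs(P[:,2]-z)<.007]
        if len(Q): print(z,len(Q),Q.min(0).round(3),Q.max(0).round(3),np.histogram(Q[:,0],np.arange(.48,.65,.01))[0])
E
```

```text
top ((0.0, 0.0), 0.0, np.float64(nan), 0)
scene ((0.4329373240470886, -0.013777387328445911), 0.031139930710196495, np.float64(0.031880280766496426), 691)
0.15 74 [ 0.523 -0.135  0.149] [ 0.596 -0.116  0.157] [ 0  0  0  0  9 51  0  0  0  0  1 13  0  0  0  0  0]
0.165 244 [ 0.521 -0.135  0.158] [ 0.601 -0.116  0.172] [ 0  0  0  0 32 87  0  0  0  0  1 74 50  0  0  0  0]
  return _methods._mean(a, axis=axis, dtype=dtype,
  ret = ret.dtype.type(ret / rcount)
```

View pics/top1.png

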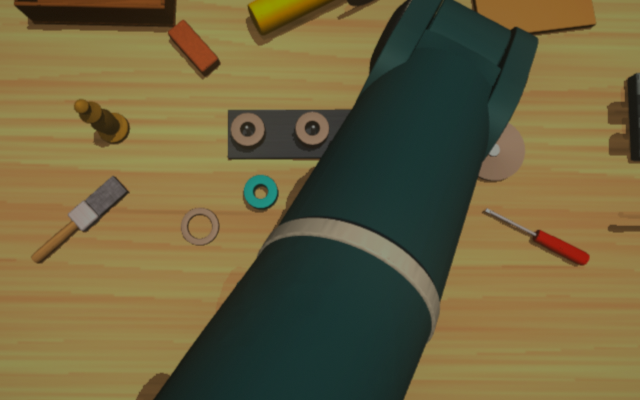

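The top view is now blocked by the arm. In the scene cloud no finger points lie below z≈0.149, while the TCP reads 0.110. The tips are really about 40 mm higher than reported, so they closed above the wheel, which hasn't moved. I'll check this closed and open before relying on it.

```bash
cat >>geo.py <<'E'
def tips(cams,pos,c="scene"):
    p,d=cams.read_camera(c);m=cams.camera_model(c);X=cloud(d,m)
    s=(abs(X[...,0]-pos[0])<.075)&(abs(X[...,1]-pos[1])<.03)&(X[...,2]>.062)&(d>0)
    out=[]
    for sg in(-1,1):
        P=X[s&((X[...,0]-pos[0])*sg>.015)]
        z0=np.sort(P[:,2])[:8] if len(P) else []
        Q=P[P[:,2]<z0[0]+.02] if len(P) else P
        out.append((np.round(z0,3),Q.min(0).round(3),Q.max(0).round(3)))
    K=m["intrinsics"];h=K@(m["R"]@np.array(pos)+m["t"])
    return p,out,(h[:2]/h[2]).round(1)
E
python3 - <<'E'
from station import env,cams
from geo import *
ims=[]
for k in(0,1):
    if k: env.grip(.094)
    p,o,px=tips(cams,env.read_position());print(env.read_width(),env.read_position(),o,px)
    p=p[60:240,130:330,::-1].copy();cv2.drawMarker(p,(int(px[0])-130,int(px[1])-60),(0,0,255),0,8);ims.append(cv2.resize(cv2.convertScaleAbs(p,alpha=2),None,fx=2,fy=2))
cv2.imwrite("pics/tips.png",np.hstack(ims));print(env.read_t())
E
```

```text
0.05545208860155809 [ 0.55984859 -0.12640067  0.11013483] [(array([0.149, 0.149, 0.149, 0.15 , 0.15 , 0.15 , 0.15 , 0.15 ]), array([ 0.52 , -0.136,  0.149]), array([ 0.535, -0.115,  0.169])), (array([0.149, 0.15 , 0.15 , 0.151, 0.153, 0.154, 0.154, 0.154]), array([ 0.59 , -0.136,  0.149]), array([ 0.602, -0.115,  0.169]))] [237.  180.1]
0.09373236768873869 [ 0.55997831 -0.12702081  0.10997864] [(array([0.148, 0.149, 0.149, 0.149, 0.149, 0.149, 0.15 , 0.15 ]), array([ 0.502, -0.137,  0.148]), array([ 0.516, -0.116,  0.168])), (array([0.148, 0.151, 0.151, 0.152, 0.152, 0.153, 0.153, 0.155]), array([ 0.608, -0.137,  0.148]), array([ 0.622, -0.117,  0.168]))] [236.6 180.1]
8.5
```

View pics/tips.png

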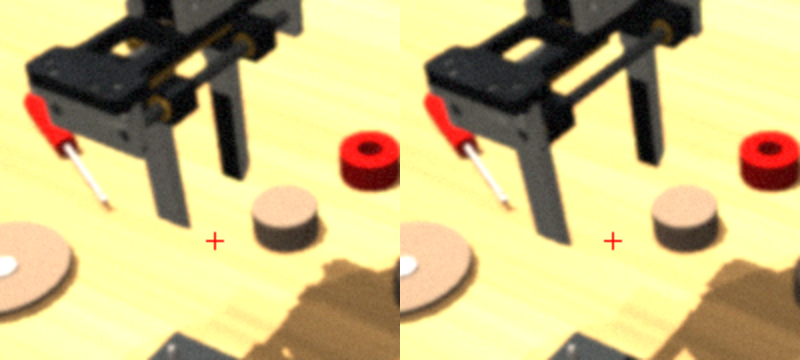

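The marker shows the reported TCP about 39 mm beyond the true fingertips, at either opening, with x and y right to 2 mm. I'll redo the grasp with that offset, checking force on the way down.

```bash
python3 - <<'E'
from station import env,cams
from geo import *
s=.5**.5;q=[0,s,s,0]
w=[.4335,-.0143]
print(env.inverse_kinematics(w+[-.032],q))
env.move_l(w+[.07],velocity=.2)
f0=env.read_force()
env.move_l(w+[.0],velocity=.12)
for z in(-.012,-.022,-.032):
    env.move_l(w+[z],velocity=.05); f=env.read_force()-f0
    if abs(f[2])>6: print("contact",z,f); env.move_l(w+[z+.003],velocity=.05);break
print("f",f,env.read_position())
env.grip(.05,25); print("w",env.read_width(),env.read_gripper_force(),env.read_t())
z=env.read_position()[2]
if env.read_width()>.057:
    env.move_l(w+[z+.09],velocity=.12)
    print("w",env.read_width(),env.read_force()-f0,env.read_position(),z,env.read_t())
    env.move_l([.56,-.127,z+.09],velocity=.15)
    p,d=cams.read_camera("scene");m=cams.camera_model("scene");X=cloud(d,m)
    g=(np.hypot(X[...,0]-.56,X[...,1]+.127)<.05)&(X[...,2]>.07)&(X[...,2]<.19)&(d>0)
    P=X[g];print(np.histogram(P[:,2],np.arange(.07,.19,.005)))
    top=P[(P[:,2]<.123)];print(top.min(0),top.max(0))
    print(wheel(X,d,(.56,-.127),.115,.126),env.read_position(),env.read_t())
    cv2.imwrite("pics/scene2.png",p[:,:,::-1])
E
```

```text
[-0.53442752  0.47959883  0.58482901  2.22908188 -0.49986867  0.56031738
  0.42997195]
f [-0.80212132 -1.37760586 -0.66760017] [ 0.4332458  -0.01443224 -0.03230415]
w 0.05910449121690576 24.81141652126098 11.9833
w 0.05867760356459034 [-0.09368691 -0.84015686 -1.16093097] [ 0.43313683 -0.01420213  0.05755621] -0.031970501305896175 12.8833
(array([  0,   0,   0,   1,  64,  80, 113, 171, 169, 196, 663,  87,  81,
        87,  85,  86,  78,  73,  84,  82,  68,  55,  40]), array([0.07 , 0.075, 0.08 , 0.085, 0.09 , 0.095, 0.1  , 0.105, 0.11 ,
       0.115, 0.12 , 0.125, 0.13 , 0.135, 0.14 , 0.145, 0.15 , 0.155,
       0.16 , 0.165, 0.17 , 0.175, 0.18 , 0.185]))
[ 0.51933705 -0.15498947  0.08950293] [ 0.60303733 -0.09479877  0.12299672]
((0.5617379546165466, -0.12270341068506241), 0.042266134172677994, np.float64(0.12172773965673483), 872) [ 0.55964336 -0.12632095  0.05802141] 14.2167
```

View pics/scene2.png

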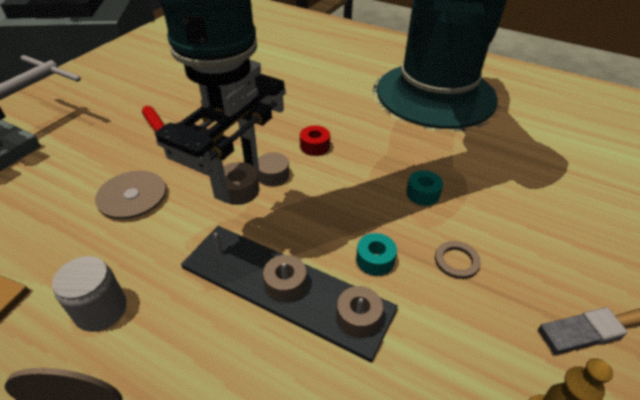

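The wheel is held level, bottom at z≈0.09, at pixel (240,182). In the same camera it must move +62 mm in x to the post, so the target is TCP (0.622,-0.127). I'll lower with force checks.

```bash
python3 - <<'E'
from station import env,cams
from geo import *
t=[.622,-.127]
env.move_l(t+[.058],velocity=.1);env.hold(.3)
print(env.read_position());f0=env.read_force()
ok=True
for z in(.03,.01,-.005,-.014,-.018,-.0195,-.0205,-.0215):
    env.move_l(t+[z],velocity=.06 if z>-.01 else .025); f=env.read_force()-f0
    print(z,f.round(2),env.read_position().round(4))
    if np.linalg.norm(f)>5: ok=z<-.017; print("contact",ok);break
print(ok,env.read_width(),env.read_t())
if ok:
    env.hold(.3);env.grip(.07);env.grip(.085);env.hold(.2)
    env.move_l(t+[.10],velocity=.12)
    env.goto([.42,-.25,.2],[0,.5**.5,.5**.5,0]);env.hold(.2)
    for c in("top","scene"):
        p,d=cams.read_camera(c);X=cloud(d,cams.camera_model(c));cv2.imwrite(f"pics/{c}3.png",p[:,:,::-1])
        print(c,[wheel(X,d,x,.037,.048) for x in((.622,-.127),(.618,.102),(.624,-.011))])
    print(env.read_t())
E
```

```text
[ 0.62184634 -0.12699709  0.05815882]
0.03 [-0.24  0.67  1.25] [ 0.6219 -0.1271  0.0299]
0.01 [-0.55  0.66  0.05] [ 0.6218 -0.127   0.0097]
-0.005 [-0.11  0.95 -0.06] [ 0.6217 -0.127  -0.0054]
-0.014 [-0.23  0.53  0.58] [ 0.6219 -0.1271 -0.0141]
-0.018 [-0.11  0.83  1.05] [ 0.6219 -0.127  -0.0182]
-0.0195 [-0.37  0.16  0.61] [ 0.622  -0.127  -0.0196]
-0.0205 [-2.81  0.52  9.88] [ 0.6222 -0.127  -0.0199]
contact True
True 0.058876711043181186 18.1
top [((0.6229191422462463, -0.12851472198963165), 0.03037196584045887, np.float64(0.044476580428380895), 743), ((0.617106556892395, 0.10145102441310883), 0.030249902978539467, np.float64(0.04419367227324757), 758), ((0.6210165619850159, -0.011600167490541935), 0.03011230193078518, np.float64(0.04434608485593637), 748)]
scene [((0.6229355931282043, -0.1255522519350052), 0.030753163620829582, np.float64(0.043936803201600434), 977), ((0.618053138256073, 0.10443010926246643), 0.030286334455013275, np.float64(0.04376047283749812), 1333), ((0.6225476861000061, -0.008563962765038013), 0.030403995886445045, np.float64(0.04386170609134462), 1134)]
21.95
```

View pics/scene3.png

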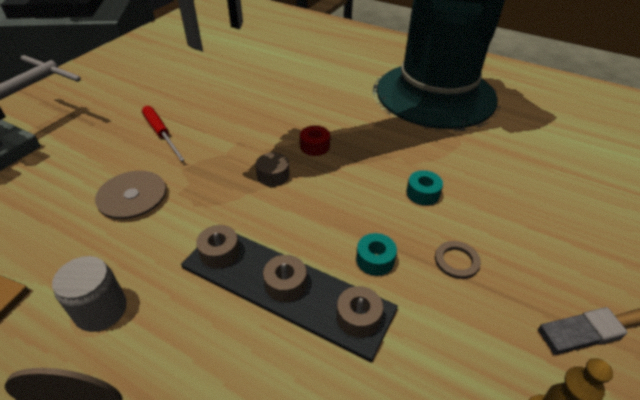

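All three wheels are on their posts, the new one at (218,245). Its top is at z = 0.044, so it lies flat on the plate, and the gripper is clear.

```bash
python3 -c "
from station import env
print(env.hand_in())"
```

```text
the job is handed in; nothing more can be done
None
```

The loose wheel was lowered onto the free post and lies flat on the base plate, both stored wheels are still on their posts, and the job was handed in at about 22 s; the first grasp closed above the wheel without touching it, because the true fingertips sit about 39 mm short of the reported TCP, and I corrected for that.

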